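# Shut the draught shield and tare the balance

## Task

Tare the balance on the restorer's bench with its dish on the pan: first push the sliding glass lid of the draught shield fully shut, then, with the lid shut, reach a fingertip into the rectangular well on the front deck, press the sunken oblong tare key right down for a moment and let it come up again. Do not press the round on/off key, work gently since this is a delicate instrument, and leave the dish and everything else on the bench standing where it is, neither lifted nor shifted.

Things in the scene. Friction and masses are not known exactly. Their poses are not given: they have to be found in the camera images.
- balance: precision balance fixed on the bench, 350 mm deep (its x, front at -x, towards the robot) by 230 mm wide (its y); origin at the centre of its underside, z up. Its front 135 mm is a flat deck 70 mm above the bench with, left and right of a display that rises at most 10 mm above the deck, two sunken keys. Behind the deck (from x = -40 to +140 mm, 180 mm wide) stands a glass draught shield whose top, with the lid, is 163 mm above the bench
- tare_mouth (a point): centre of the mouth of the tare key's well, level with the deck (70 mm above the bench), axes as the balance: the rectangular, larger well on the right of the display as the robot sees it (-y side of the balance), 40 mm along the balance's x by 56 mm along its y, upright walls, 40 mm deep. The tare key, an oblong 28 by 44 mm, fills most of it; its top lies 20 mm below the deck
- tare_key (a joint): how far the tare key is pressed: 0 up, 0.006 m fully down (a hard stop); springs back up; about 1.3 N to start moving, about 4.3 N fully down
- power_mouth (a point): centre of the mouth of the round well, 42 mm diameter, left of the display (+y side), level with the deck; in it, 20 mm down, the round 26 mm on/off key, of the same plastic and with the same spring as the tare key
- power_key (a joint): how far the round on/off key is pressed: 0 up, 0.006 m fully down
- lid (a joint): how far the shield's lid is open: 0 shut (hard stop), up to 0.100 m slid towards the back (+x of the balance); it stays where it is left; about 1.5 N friction moves it
- lid_ledge (a point): top of the upright back face of the finger ledge on the lid, in the middle of its width; moves with the lid, axes as the balance. The lid is a framed sheet of glass 180 by 172 mm, its upper side 163 mm above the bench (25 mm below this point). The ledge is a grey moulding across its front end, 110 mm wide along y, rising 25 mm above the glass, with an upright back face (facing the balance's +x) and a ramped front; behind it the glass runs on flat and free for 144 mm
- pan (a point): centre of the top of the round steel weighing pan, 110 mm diameter, inside the shield, 84 mm above the bench
- dish: small open metal dish standing on the pan under or beside the lid, 60 mm diameter, 26 mm tall, origin at the centre of its underside
- spool_a: thread spool with white thread, standing upright, 29 mm diameter, 52 mm tall; a bystander, loose; origin at the middle of its underside, on the bench
- spool_b: thread spool with dark thread, standing upright, 29 mm diameter, 52 mm tall; a bystander, loose; origin at the middle of its underside, on the bench
- weight: brass check weight with a knob on top, 26 mm diameter, 42 mm tall; a bystander, loose; origin at the middle of its underside, on the bench
- brush: small paint brush lying flat, 155 mm long, 10 mm thick, lying along its own y axis; a bystander, loose; origin at the middle of its underside, on the bench
- pliers: pliers with two sleeved handles lying flat, about 145 mm long along its own x axis, 55 mm wide, 13 mm thick; a bystander, loose; origin at the middle of its underside, on the bench
- harp: model harp of brass and wood lying on its side, about 215 mm long, 100 mm wide, 22 mm thick; a bystander, loose; origin at the middle of its underside, on the bench
- cap: flat black jar lid lying on the bench, 66 mm diameter, 18 mm tall; a bystander, loose; origin at the middle of its underside, on the bench
Mind the look-alikes: they are no part of the job. Leave any orange look-alike of the dish alone.

How it is judged:
On the way, in this order (a step that is already met when the one before it is completed fails the run):
1. the lid of the draught shield is pushed fully shut (value of joint lid below 0.004 m), for 0.2 s.
2. with the lid shut, the tare key is pressed right down (value of joint tare_key above 0.0045 m and value of joint lid below 0.004 m), for 0.1 s.
At the end, for the whole second after the job is handed in: the lid is shut to within 4 mm, the tare key and the on/off key are up (within 1.5 mm), the dish stands upright on the pan within 6 mm of where it stood and every bystander within 15 mm of where it was (value of joint lid below 0.004 m and value of joint each of tare_key, power_key below 0.0015 m and distance of dish from where it was at the start of the episode below 0.006 m and angle between dish's own z axis and vertical below 0.1 rad and distance of each of spool_a, spool_b, weight, brush, pliers, harp, cap from where it was at the start of the episode below 0.015 m); the robot touches nothing.
It fails at once if the tare key is pressed while the lid is open (more than 8 mm) (value of joint tare_key above 0.003 m and value of joint lid above 0.008 m).
It fails at once if the round on/off key is pressed (more than 2 mm) (value of joint power_key above 0.002 m).
It fails at once if the dish is shifted or lifted (more than 8 mm) (distance of dish from where it was at the start of the episode above 0.008 m).
It fails at once if a bystander is shifted or lifted (more than 20 mm) (distance of any of spool_a, spool_b, weight, brush, pliers, harp, cap from where it was at the start of the episode above 0.02 m).
It fails at once if the balance is pushed or struck with more than 60 N (contact force between balance and anything else above 60 N).
It also fails if it takes over 48 s, if anything falls off the work surface, if the arm or the gripper's body presses on something with over 40 N, if the wrist force passes 120 N, or if a joint passes its speed limit or range.

## Robot

A 6-joint arm with a two-finger parallel gripper is mounted at the origin on the work surface. World frame = base frame: x ahead of the robot, y to its left, z up, the work surface at z = 0. Lengths are in m, angles in rad, forces in N, time in s.
With the tool pointing down it reaches from about 0.225 to 0.875 m from the base axis. Payload 3.4 kg.
Tool frame: the origin (TCP) lies at the very end of the fingers, on their centre line; the grasp point (between the pads) lies 19 mm behind it; z points along the fingers, y is the line along which they close (so a half turn about z gives the same grasp; the last joint's range is limited). The gripper opens to 85 mm and grips with 20 to 120 N. Pads are 22 mm wide; open, the fingers measure 114 mm over their backs; the gripper's body (76 mm by 85 mm) begins 54 mm behind the grasp point. The pads swing forward as they close: fully open they stand 13 mm farther back than shut.
Start: joints at [-1.428, 0.276, 1.505, -0, 1.361, -0.121], TCP at [0.15, -0.555, 0.2] pointing down, gripper open.
Joint ranges: [-2.89, 2.89], [-0.75, 2.08], [0.22, 2.7], [-1.18, 4.32], [0.11, 2.71], [-2.7, 2.7]. Speed limits (rad/s): [2.57, 2.57, 3.14, 3.14, 3.14, 3.14].

## Interface

Orientations are given as a unit quaternion [w, x, y, z].
In Python, from rig import get_state, optics, sign_off gives the robot as it stands.
- The arm moves only by the tool send_rows, never from a script. Its argument "increments" is a list of rows, each an object with "gripper": the gripper's target within -1 to 1 (shut at 1, half-way at 0, fully open at -1); "linear": the shift along the world's x, y, z in m, a list of three; "delta_rot": the turn, a rotation vector about the world's x, y, z in rad, a list of three. In form: [{"gripper": gripper, "linear": [dx, dy, dz], "delta_rot": [rx, ry, rz]}, ...]. A call has 1 to 8 rows; each row is the pose to reach, as a shift and turn from the pose commanded when the call began; what a row does not reach only later rows make up. A row lasts 1/10 s, in which the tool goes at most 50 mm and 8.59 degrees, less where a joint would pass 70% of its speed; a pose out of reach is approached as far as the arm can. A call with a gripper value outside its range is refused whole. The fingers move at their own pace and stop on an object; "newtons" is the grip in N (left out, the last holds). Time passes only in rows, so rows that repeat a pose let the fingers close. It gives the time, the measured TCP pose, the force, the opening and the grip force at its end, in the units of the state.
- get_state(): the state, without advancing time (a new reading comes with each control period).
- optics.get_image(name): name is "side" or "top"; returns a dict with "pixels" (384x512x3 uint8, blue, green, red), "K" (3x3 intrinsics, pixels), "rvec" (rotation vector, rad) and "tvec" (3), from world to camera coordinates, as OpenCV has them. Camera axes: x right, y down, z forward; pixel columns grow to the right and rows downward; lengths in m; the calibration is good to about 2 mm. A picture is of the moment at which its call begins. There is no depth.
- sign_off(): hands the job in; it is judged then, once.
The state is a dict: "clock": time; "qpos": joint angles; "qd": joint speeds; "effort": joint torques, N m; "position": TCP position; "ee_rot": TCP orientation; "contact_force": force on the tool from outside, world axes, zero at the start; "moment": the same for the moment, N m; "width": finger opening in m; "gripper_force": force on a finger pad.
Only numpy, scipy, OpenCV 4.12 (cv2) and the standard library are available. Lean on these libraries where they do the work, as an engineer would, in place of code of your own. Each camera call takes 0.05 s, during which the arm holds its last target. There are 200 camera calls.

## Working session

There is one attempt and no reset: what is moved stays moved. The work goes in short steps, Python scripts to look and compute and a tool call to move; the robot and the scene stay as the last step left them, time stands still between calls to the robot, and variables do not carry over. Pictures are saved under pics/ and viewed, at most 10 in all, crops included, and the job is handed in when it is done.

Besides the shell and the picture viewer there is one more tool, called after "Call:" as a command line: name --argument value ..., lists and objects as JSON in quotes. send_rows: Moves the arm, as the interface text tells. Its arguments: {"type":"object","properties":{"increments":{"type":"array"},"newtons":{"type":"number"}},"required":["increments"]}

```bash
mkdir -p pics; cat > h.py <<'E'
import numpy as np, cv2
from rig import get_state, optics, sign_off
def cam(n):
    d=optics.get_image(n); R=cv2.Rodrigues(np.array(d["rvec"],float))[0]
    return dict(im=np.array(d["pixels"],np.uint8),K=np.array(d["K"],float),R=R,t=np.array(d["tvec"],float).ravel())
def ray(c,u,v):
    return -c["R"].T@c["t"], c["R"].T@np.linalg.inv(c["K"])@np.array([u,v,1.])
def onz(c,u,v,z):
    o,d=ray(c,u,v); return o+d*(z-o[2])/d[2]
def proj(c,p):
    q=c["K"]@(c["R"]@np.array(p)+c["t"]); return q[:2]/q[2]
def tri(c1,p1,c2,p2):
    A=[];b=[]
    for c,p in((c1,p1),(c2,p2)):
        o,d=ray(c,*p); d=d/np.linalg.norm(d); P=np.eye(3)-np.outer(d,d); A.append(P); b.append(P@o)
    return np.linalg.lstsq(np.vstack(A),np.hstack(b),rcond=None)[0]
E
python3 - <<'E'
from h import *
for n in("top","side"):
    c=cam(n); cv2.imwrite(f"pics/{n}0.png",cv2.resize(c["im"],(800,600),interpolation=cv2.INTER_CUBIC))
    print(n,-c["R"].T@c["t"],c["R"][2],c["K"][0,0])
s=get_state(); print(s)
E
```

```text
top [ 0.27747529 -0.00439144  1.17850776] [ 0.20861771  0.01713178 -0.9778472 ] 353.56768887948965
side [-0.07022846  0.76178243  0.67164459] [ 0.52630611 -0.67643951 -0.51520041] 414.5924860916228
{'clock': 0.1, 'qpos': array([-1.42803100e+00,  2.76528262e-01,  1.50602294e+00, -2.72138902e-05,
        1.36070202e+00, -1.20961572e-01]), 'qd': array([-0.00188467, -0.0006877 , -0.00229382,  0.00059949,  0.00018072,
       -0.0008909 ]), 'effort': array([ 1.13513222e-03, -4.17699158e+01, -2.46404207e+01, -1.33644426e-04,
        5.77816623e-03,  3.88208804e-06]), 'position': array([ 0.14982089, -0.55458757,  0.19962171]), 'ee_rot': array([-8.30088959e-04,  9.91317889e-01,  1.31484421e-01, -2.23560623e-05]), 'contact_force': array([-0.26307961,  0.3829315 ,  0.03666989]), 'moment': array([-0.04124037, -0.01299964, -0.05003314]), 'gripper_force': 0.0, 'width': 0.08574016932823031}
```

View pics/top0.png

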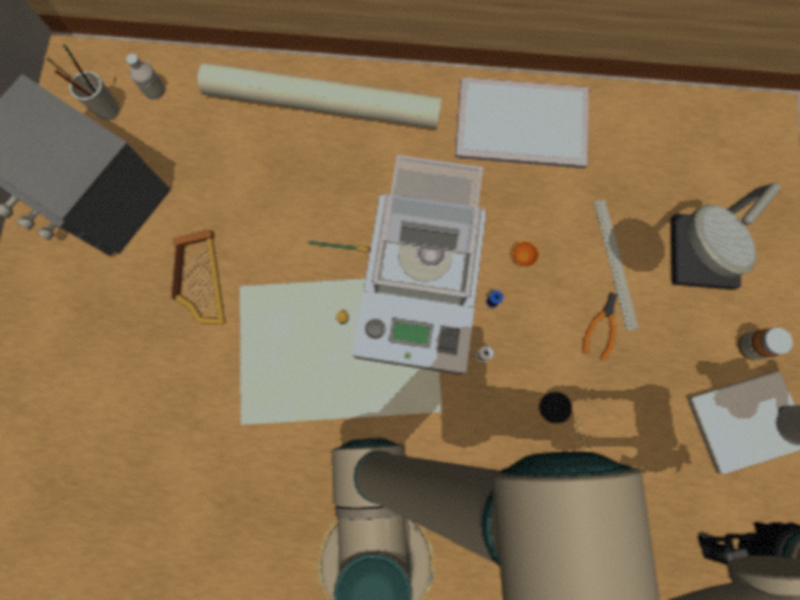

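View pics/side0.png

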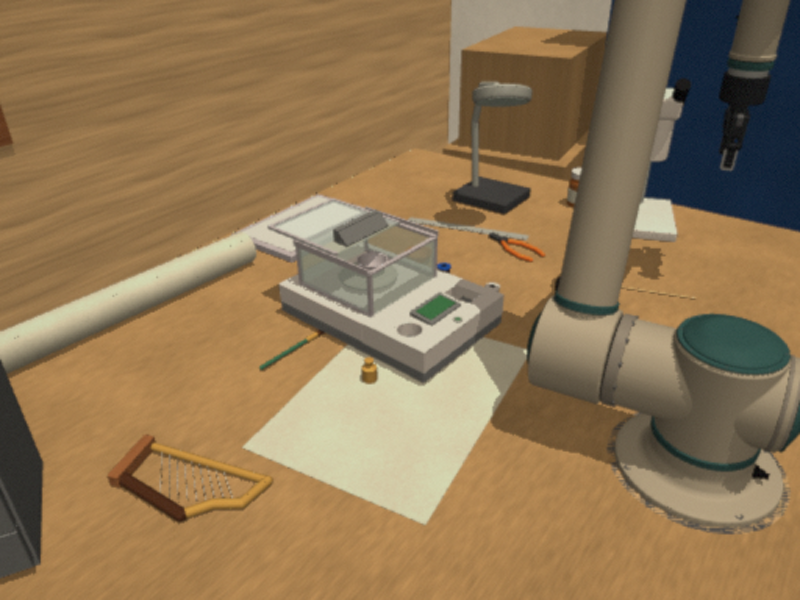

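The top view shows the balance with its round key at (375,328) and its oblong well at (449,340). The grey ledge on the lid is at (429,236) and the lid is open to the back. In the side view the ledge is at (362,229), the round well at (410,330) and the tare well at (478,297). Next I'll take enlarged crops.

```bash
python3 - <<'E'
from h import *
c=cam("top"); cr=c["im"][95:245,220:320]; a=cv2.resize(cr,None,fx=4,fy=4,interpolation=cv2.INTER_CUBIC)
s=cam("side"); cr=s["im"][120:245,170:330]; b=cv2.resize(cr,None,fx=5,fy=4.8,interpolation=cv2.INTER_CUBIC)
cv2.imwrite("pics/t1.png",a); cv2.imwrite("pics/s1.png",b)
E
```

```text
(no output)
```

View pics/t1.png

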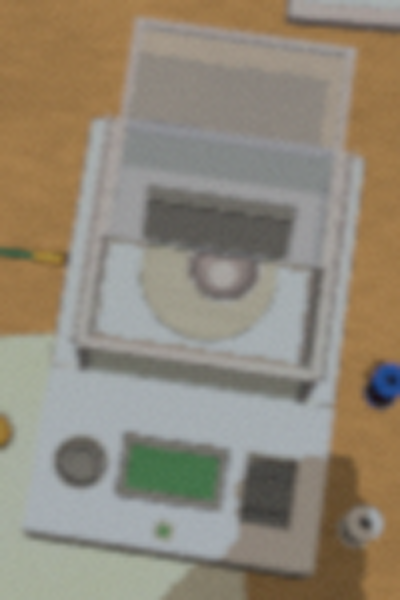

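View pics/s1.png

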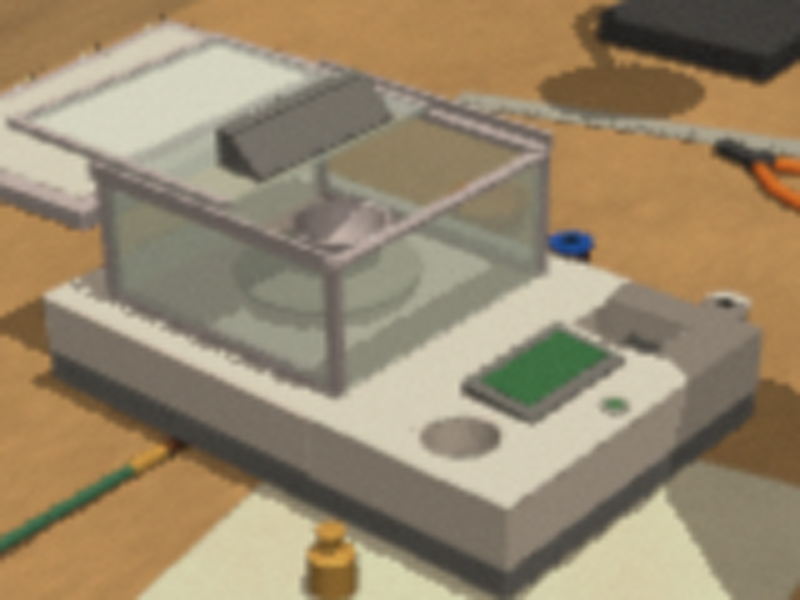

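The oblong grey-black well at top crop (269,491) is to the right of the green display, on the -y side and larger, so it is the tare key. The round one at (80,460) is on/off. The back top edge of the ledge runs (148,186)-(298,208) in the top crop and (220,130)-(350,77) in the side crop.

```bash
python3 - <<'E'
from h import *
T=cam("top");S=cam("side")
t=lambda u,v:(220+u/4,95+v/4); s=lambda u,v:(170+u/5,120+v/4.8)
f=lambda a:np.round(a,4)
P={}
for n,a in dict(FL=(25,530),FR=(315,572),BL=(97,120),BR=(362,157),tare=(269,491),power=(80,460)).items():
    P[n]=onz(T,*t(*a),.07); print(n,f(P[n]))
for n,a in dict(FL=(508,512),FR=(762,330),power=(461,437),BL=(45,297)).items(): print("side",n,f(onz(S,*s(*a),.07)))
for n,a,b in (("ledgeL",(148,186),(220,130)),("ledgeR",(298,208),(350,77)),("FL",(25,530),(508,512)),("power",(80,460),(461,437)),("lidBL",(135,20),(10,122))): print(n,f(tri(T,t(*a),S,s(*b))))
print("ledge on .188",f(onz(T,*t(148,186),.188)),f(onz(T,*t(298,208),.188)),"side",f(onz(S,*s(220,130),.188)),f(onz(S,*s(350,77),.188)))
print("shieldfront top z.16",f(onz(T,*t(80,347),.16)),f(onz(T,*t(325,380),.16)))
for a,b in(("FL","FR"),("BL","BR"),("FL","BL"),("FR","BR")):
    d=P[b]-P[a];print(a,b,np.linalg.norm(d),np.degrees(np.arctan2(d[1],d[0])))
print("spools",f(onz(T,*t(385,385),.052)),f(onz(T,*t(362,525),.052)),"weight",f(onz(T,*t(2,430),.04)))
E
```

```text
FL [0.3982 0.08   0.07  ]
FR [ 0.3853 -0.1488  0.07  ]
BL [0.7452 0.0549 0.07  ]
BR [ 0.7319 -0.1675  0.07  ]
tare [ 0.4458 -0.1089  0.07  ]
power [0.4574 0.0422 0.07  ]
side FL [0.3931 0.0866 0.07  ]
side FR [ 0.3795 -0.1425  0.07  ]
side power [0.4514 0.0451 0.07  ]
side BL [0.7368 0.0635 0.07  ]
ledgeL [0.6461 0.005  0.1841]
ledgeR [ 0.6425 -0.107   0.1768]
FL [0.3983 0.0801 0.064 ]
power [0.4563 0.0414 0.0664]
lidBL [0.7919 0.0272 0.1585]
ledge on .188 [0.6469 0.0063 0.188 ] [ 0.6395 -0.1053  0.188 ] side [0.6373 0.0109 0.188 ] [ 0.6249 -0.0874  0.188 ]
shieldfront top z.16 [0.5272 0.0463 0.16  ] [ 0.5182 -0.1362  0.16  ]
FL FR 0.22918009343805942 -93.20613119002263
BL BR 0.22286781376888903 -93.41187109039656
FL BL 0.34792713325217256 -4.127849859795039
FR BR 0.34708257339988285 -3.087795557927637
spools [ 0.5438 -0.1991  0.052 ] [ 0.4277 -0.1864  0.052 ] weight [0.4814 0.1093 0.04  ]
```

The yaw is about -3.4°, the tare mouth is near (0.445,-0.107), and the ledge back is near (0.642,-0.05,0.188). I'll close the fingers, rise, turn square to the balance and travel to behind the ledge.

Call:
send_rows --increments '[{"gripper": 1,"linear": [0,0,0.04],"delta_rot": [0,0,0]},{"gripper": 1,"linear": [0.02,0.02,0.08],"delta_rot": [0,0,-0.06]},{"gripper": 1,"linear": [0.05,0.05,0.1],"delta_rot": [0,0,-0.12]},{"gripper": 1,"linear": [0.08,0.08,0.1],"delta_rot": [0,0,-0.18]},{"gripper": 1,"linear": [0.11,0.11,0.1],"delta_rot": [0,0,-0.24]},{"gripper": 1,"linear": [0.14,0.14,0.1],"delta_rot": [0,0,-0.3]},{"gripper": 1,"linear": [0.17,0.17,0.1],"delta_rot": [0,0,-0.323]},{"gripper": 1,"linear": [0.2,0.2,0.1],"delta_rot": [0,0,-0.323]}]' --newtons 20

```text
clock: 1.1
position: [0.3509, -0.3537, 0.3006]
ee_rot: [0.0, 1.0, -0.03, 0.0]
contact_force: [1.0, -0.3, 0.2]
width: 0.0003
gripper_force: 0.0
```

Call:
send_rows --increments '[{"gripper": 1,"linear": [0.03,0.03,0],"delta_rot": [0,0,0]},{"gripper": 1,"linear": [0.065,0.06,0],"delta_rot": [0,0,0]},{"gripper": 1,"linear": [0.1,0.09,0],"delta_rot": [0,0,0]},{"gripper": 1,"linear": [0.135,0.12,0],"delta_rot": [0,0,0]},{"gripper": 1,"linear": [0.17,0.15,0],"delta_rot": [0,0,0]},{"gripper": 1,"linear": [0.205,0.18,0],"delta_rot": [0,0,0]},{"gripper": 1,"linear": [0.24,0.21,0],"delta_rot": [0,0,0]},{"gripper": 1,"linear": [0.27,0.24,0],"delta_rot": [0,0,0]}]'

```text
clock: 1.9
position: [0.6215, -0.1136, 0.3001]
ee_rot: [0.0, 1.0, -0.029, 0.0]
contact_force: [-0.7, 0.2, 0.7]
width: 0.0
gripper_force: 0.0
```

Call:
send_rows --increments '[{"gripper": 1,"linear": [0.03,0.03,0],"delta_rot": [0,0,0]},{"gripper": 1,"linear": [0.065,0.06,0],"delta_rot": [0,0,0]},{"gripper": 1,"linear": [0.065,0.06,0],"delta_rot": [0,0,0]},{"gripper": 1,"linear": [0.065,0.06,0],"delta_rot": [0,0,0]}]'

```text
clock: 2.3
position: [0.6851, -0.0544, 0.2992]
ee_rot: [0.0, 1.0, -0.029, -0.001]
contact_force: [0.9, -0.3, -0.8]
width: 0.0003
gripper_force: 0.0
```

Call:
send_rows --increments '[{"gripper": 1,"linear": [0,0,-0.03],"delta_rot": [0,0,0]},{"gripper": 1,"linear": [0,0,-0.06],"delta_rot": [0,0,0]},{"gripper": 1,"linear": [0,0,-0.09],"delta_rot": [0,0,0]},{"gripper": 1,"linear": [0,0,-0.105],"delta_rot": [0,0,0]},{"gripper": 1,"linear": [0,0,-0.105],"delta_rot": [0,0,0]}]'

```text
clock: 2.8
position: [0.682, -0.0563, 0.193]
ee_rot: [-0.0, 1.0, -0.03, -0.003]
contact_force: [-0.4, 0.4, 1.2]
width: 0.0
gripper_force: 0.0
```

```bash
python3 - <<'E'
from h import *
s=cam("side"); cr=s["im"][85:235,170:330]; b=cv2.resize(cr,None,fx=4,fy=4,interpolation=cv2.INTER_CUBIC)
c=cam("top"); a=cv2.resize(c["im"][85:235,215:325],None,fx=4,fy=4,interpolation=cv2.INTER_CUBIC)
cv2.imwrite("pics/s2.png",np.hstack([b,a])[:, :1080]); o=cv2.resize(np.hstack([b,a]),(800,444)); cv2.imwrite("pics/m2.png",o)
p=get_state()["position"];print(p,(proj(s,p)-[170,85])*4*800/1080)
E
```

```text
[ 0.68448139 -0.05631068  0.19639609] [139.33190233 139.80248316]
```

View pics/m2.png

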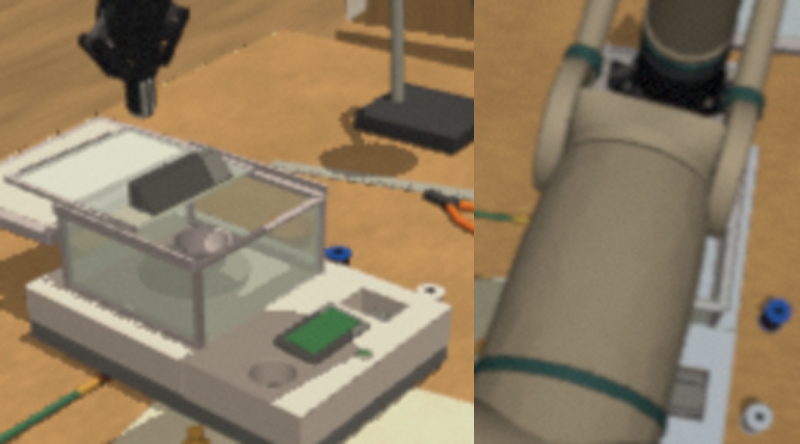

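The fingertip shows at about (140,115) in the composite, behind the ledge. That is higher than the projected TCP at (139,140), so I'll check the discrepancy before going lower.

```bash
python3 - <<'E'
from h import *
s=cam("side"); st=get_state(); p=st["position"]; print(p, st["contact_force"],proj(s,p),proj(s,p+[0,0,.02]))
print("start",proj(s,[.15,-.555,.2])*1.5625,proj(s,[.15,-.555,.213])*1.5625)
u=int(round(proj(s,p)[0]))
g=s["im"].astype(int)
for v in range(112,142): print(v,[tuple(g[v,x]) for x in (u-2,u,u+2)])
E
```

```text
[ 0.68516176 -0.05617068  0.19720066] [-0.67884354  0.64267463  0.28127163] [216.79756856 131.88712366] [216.36696912 125.40048441]
start [718.27897687 182.71484828] [719.90717717 176.30805299]
112 [(np.int64(27), np.int64(26), np.int64(27)), (np.int64(73), np.int64(81), np.int64(83)), (np.int64(65), np.int64(68), np.int64(72))]
113 [(np.int64(25), np.int64(26), np.int64(25)), (np.int64(79), np.int64(88), np.int64(91)), (np.int64(66), np.int64(70), np.int64(73))]
114 [(np.int64(27), np.int64(29), np.int64(28)), (np.int64(82), np.int64(90), np.int64(93)), (np.int64(60), np.int64(65), np.int64(68))]
115 [(np.int64(24), np.int64(25), np.int64(25)), (np.int64(82), np.int64(90), np.int64(92)), (np.int64(63), np.int64(69), np.int64(71))]
116 [(np.int64(23), np.int64(23), np.int64(24)), (np.int64(80), np.int64(88), np.int64(90)), (np.int64(64), np.int64(69), np.int64(72))]
117 [(np.int64(27), np.int64(29), np.int64(27)), (np.int64(79), np.int64(87), np.int64(89)), (np.int64(64), np.int64(71), np.int64(72))]
118 [(np.int64(27), np.int64(27), np.int64(27)), (np.int64(76), np.int64(84), np.int
[... 2661 characters left out ...]
(221), np.int64(222)), (np.int64(202), np.int64(221), np.int64(222)), (np.int64(202), np.int64(222), np.int64(222))]
138 [(np.int64(202), np.int64(222), np.int64(222)), (np.int64(202), np.int64(221), np.int64(222)), (np.int64(202), np.int64(221), np.int64(222))]
139 [(np.int64(202), np.int64(222), np.int64(222)), (np.int64(202), np.int64(221), np.int64(222)), (np.int64(199), np.int64(221), np.int64(221))]
140 [(np.int64(201), np.int64(221), np.int64(221)), (np.int64(201), np.int64(221), np.int64(221)), (np.int64(198), np.int64(219), np.int64(219))]
141 [(np.int64(200), np.int64(220), np.int64(221)), (np.int64(197), np.int64(218), np.int64(219)), (np.int64(183), np.int64(202), np.int64(203))]
```

The tip is seen well above the projected TCP, so I'll feel for height with a slow descent, watching the force.

Call:
send_rows --increments '[{"gripper": 1,"linear": [0,0,-0.005],"delta_rot": [0,0,0]},{"gripper": 1,"linear": [0,0,-0.01],"delta_rot": [0,0,0]},{"gripper": 1,"linear": [0,0,-0.015],"delta_rot": [0,0,0]},{"gripper": 1,"linear": [0,0,-0.02],"delta_rot": [0,0,0]},{"gripper": 1,"linear": [0,0,-0.02],"delta_rot": [0,0,0]},{"gripper": 1,"linear": [0,0,-0.02],"delta_rot": [0,0,0]}]'

```text
clock: 3.55
position: [0.6849, -0.0551, 0.1751]
ee_rot: [0.0, 1.0, -0.03, -0.0]
contact_force: [0.2, -0.1, 0.4]
width: 0.0002
gripper_force: 0.0
```

```bash
python3 - <<'E'
from h import *
s=cam("side"); st=get_state(); p=st["position"]; print(p, st["contact_force"],proj(s,p))
b=cv2.resize(s["im"][85:205,170:330],None,fx=5,fy=5,interpolation=cv2.INTER_CUBIC)
q=(proj(s,p)-[170,85])*5; cv2.circle(b,(int(q[0]),int(q[1])),3,(0,0,255),-1)
cv2.imwrite("pics/s3.png",b)
t=cam("top");print(proj(t,[.15,-.555,.2])*1.5625)
E
```

```text
[ 0.68500749 -0.05509821  0.17538795] [-0.59426484  0.30649957  0.1846041 ] [217.05571249 138.97312506]
[712.39087491 527.89738362]
```

View pics/s3.png

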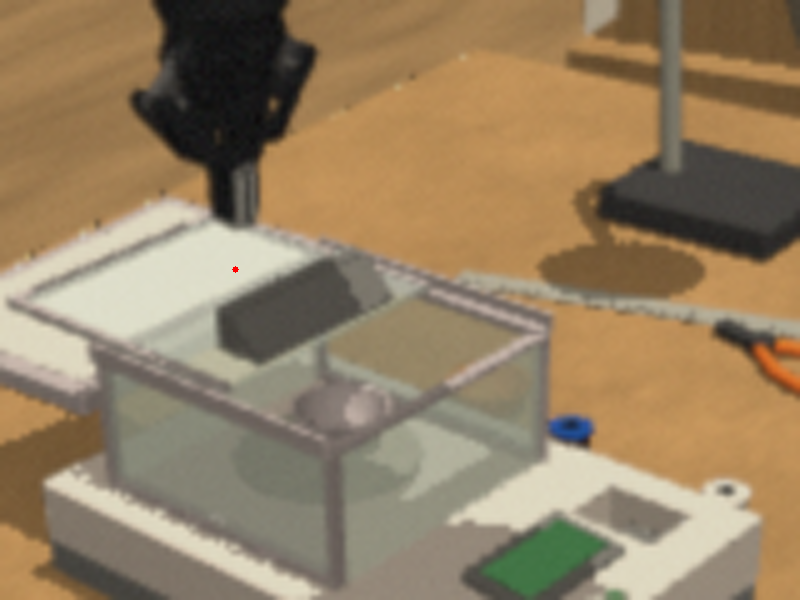

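The tip shows at (236,225), against a projected (235,269). Contact with the glass will tell whether this is a height offset or a sideways offset.

Call:
send_rows --increments '[{"gripper": 1,"linear": [0,0,-0.003],"delta_rot": [0,0,0]},{"gripper": 1,"linear": [0,0,-0.006],"delta_rot": [0,0,0]},{"gripper": 1,"linear": [0,0,-0.009],"delta_rot": [0,0,0]},{"gripper": 1,"linear": [0,0,-0.009],"delta_rot": [0,0,0]}]'

```text
clock: 4.05
position: [0.6845, -0.0551, 0.1657]
ee_rot: [-0.0, 1.0, -0.03, -0.001]
contact_force: [-0.0, 0.2, -0.8]
width: -0.0001
gripper_force: 0.0
```

Call:
send_rows --increments '[{"gripper": 1,"linear": [0,0,-0.001],"delta_rot": [0,0,0]},{"gripper": 1,"linear": [0,0,-0.002],"delta_rot": [0,0,0]},{"gripper": 1,"linear": [0,0,-0.003],"delta_rot": [0,0,0]},{"gripper": 1,"linear": [0,0,-0.003],"delta_rot": [0,0,0]}]'

```text
clock: 4.45
position: [0.6849, -0.0552, 0.1633]
ee_rot: [0.0, 1.0, -0.03, -0.0]
contact_force: [-0.8, 0.1, 0.1]
width: 0.0002
gripper_force: 0.0
```

Call:
send_rows --increments '[{"gripper": 1,"linear": [0,0,-0.002],"delta_rot": [0,0,0]},{"gripper": 1,"linear": [0,0,-0.004],"delta_rot": [0,0,0]},{"gripper": 1,"linear": [0,0,-0.004],"delta_rot": [0,0,0]}]'

```text
clock: 4.75
position: [0.6847, -0.0551, 0.159]
ee_rot: [-0.0, 1.0, -0.03, -0.0]
contact_force: [-0.6, 0.1, -0.6]
width: 0.0003
gripper_force: 0.0
```

```bash
python3 - <<'E'
from h import *
s=cam("side"); t=cam("top"); st=get_state(); p=st["position"]; print(p, st["contact_force"],proj(s,p),proj(t,p))
g=cv2.cvtColor(s["im"],cv2.COLOR_BGR2GRAY)
print(g[110:145,212:224:2].tolist())
np.savez("f.npz",t=t["im"])
a=cv2.resize(t["im"][60:200,200:340],None,fx=4,fy=4,interpolation=cv2.INTER_CUBIC);cv2.imwrite("pics/t4.png",a)
E
```

```text
[ 0.68488247 -0.05511324  0.15930142] [ 1.04563643 -0.60444215 -0.06022774] [217.42758913 144.02594494] [277.87080935 134.75544115]
[[20, 21, 20, 23, 22, 20], [23, 20, 18, 20, 25, 21], [21, 22, 23, 22, 21, 19], [24, 25, 19, 18, 17, 21], [21, 24, 20, 20, 23, 19], [24, 23, 19, 22, 19, 20], [21, 22, 23, 22, 20, 21], [23, 27, 21, 23, 24, 20], [22, 20, 21, 20, 18, 26], [26, 24, 23, 19, 24, 39], [25, 23, 20, 22, 24, 58], [25, 16, 24, 22, 26, 82], [25, 26, 16, 29, 47, 114], [35, 20, 24, 62, 85, 136], [52, 18, 28, 111, 93, 140], [63, 20, 34, 102, 93, 138], [73, 21, 34, 98, 89, 132], [90, 24, 32, 96, 78, 117], [87, 23, 32, 96, 81, 117], [98, 24, 32, 93, 80, 119], [108, 18, 33, 91, 77, 133], [131, 24, 28, 89, 72, 139], [149, 29, 31, 91, 77, 177], [168, 54, 33, 92, 80, 201], [212, 116, 63, 93, 95, 208], [220, 182, 128, 115, 153, 218], [221, 217, 195, 172, 215, 220], [220, 219, 219, 217, 220, 220], [219, 219, 219, 219, 220, 218], [219, 219, 219, 219, 220, 213], [219, 219, 219, 219, 213, 185], [219, 219, 220, 213, 187, 164], [220, 219, 212, 185, 163, 107], [218, 214, 185, 160, 110, 79], [202, 186, 160, 99, 80, 74]]
```

View pics/t4.png

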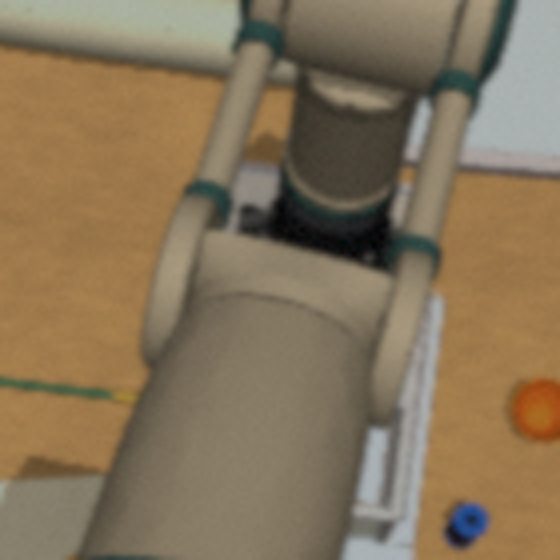

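The tip is hidden by the arm in the top view. In the side view it shows at (217,135), about 7 px above the glass point below it. I'll keep feeling down.

Call:
send_rows --increments '[{"gripper": 1,"linear": [0,0,-0.002],"delta_rot": [0,0,0]},{"gripper": 1,"linear": [0,0,-0.004],"delta_rot": [0,0,0]},{"gripper": 1,"linear": [0,0,-0.006],"delta_rot": [0,0,0]},{"gripper": 1,"linear": [0,0,-0.006],"delta_rot": [0,0,0]}]'

```text
clock: 5.25
position: [0.6846, -0.0551, 0.1529]
ee_rot: [-0.0, 1.0, -0.03, -0.0]
contact_force: [-0.6, 1.7, -0.9]
width: -0.0002
gripper_force: 0.0
```

Call:
send_rows --increments '[{"gripper": 1,"linear": [0,0,-0.002],"delta_rot": [0,0,0]},{"gripper": 1,"linear": [0,0,-0.004],"delta_rot": [0,0,0]},{"gripper": 1,"linear": [0,0,-0.004],"delta_rot": [0,0,0]}]'

```text
clock: 5.55
position: [0.6847, -0.0551, 0.149]
ee_rot: [-0.0, 1.0, -0.03, -0.0]
contact_force: [0.3, -0.6, -0.5]
width: 0.0
gripper_force: 0.0
```

No contact at reading 0.149, so the real tip is about 25 mm above the reported point and now about 10 mm above the glass. That is a good height to push at, so I'll push forward slowly.

Call:
send_rows --increments '[{"gripper": 1,"linear": [-0.006,0.0,0],"delta_rot": [0,0,0]},{"gripper": 1,"linear": [-0.012,0.001,0],"delta_rot": [0,0,0]},{"gripper": 1,"linear": [-0.018,0.001,0],"delta_rot": [0,0,0]},{"gripper": 1,"linear": [-0.024,0.001,0],"delta_rot": [0,0,0]},{"gripper": 1,"linear": [-0.03,0.002,0],"delta_rot": [0,0,0]},{"gripper": 1,"linear": [-0.036,0.002,0],"delta_rot": [0,0,0]},{"gripper": 1,"linear": [-0.042,0.002,0],"delta_rot": [0,0,0]},{"gripper": 1,"linear": [-0.048,0.003,0],"delta_rot": [0,0,0]}]'

```text
clock: 6.35
position: [0.6369, -0.0523, 0.1497]
ee_rot: [0.0, 1.0, -0.03, 0.001]
contact_force: [1.8, 0.1, 0.1]
width: 0.0001
gripper_force: 0.9
```

```bash
python3 - <<'E'
from h import *
s=cam("side"); st=get_state(); p=st["position"]; print(p, st["contact_force"],proj(s,p))
b=cv2.resize(s["im"][85:205,170:330],None,fx=5,fy=5,interpolation=cv2.INTER_CUBIC)
cv2.imwrite("pics/s5.png",b)
E
```

```text
[ 0.63550971 -0.05213557  0.14968287] [0.22192184 0.20754364 0.06040183] [229.90851717 151.60181859]
```

View pics/s5.png

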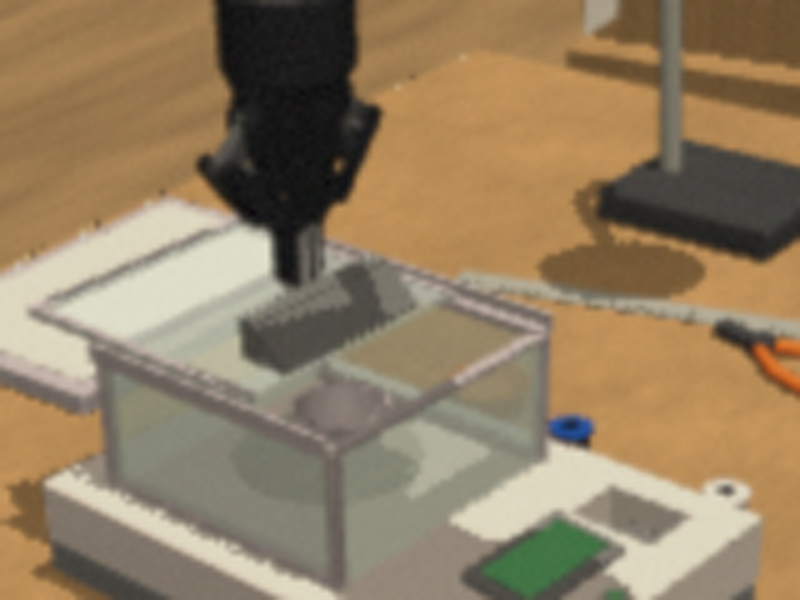

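The ledge has moved from (220,310) to (243,320) and the fingertip sits behind it. The lid is following, so I'll continue.

Call:
send_rows --increments '[{"gripper": 1,"linear": [-0.005,0.0,0],"delta_rot": [0,0,0]},{"gripper": 1,"linear": [-0.01,0.001,0],"delta_rot": [0,0,0]},{"gripper": 1,"linear": [-0.015,0.001,0],"delta_rot": [0,0,0]},{"gripper": 1,"linear": [-0.02,0.001,0],"delta_rot": [0,0,0]},{"gripper": 1,"linear": [-0.025,0.002,0],"delta_rot": [0,0,0]},{"gripper": 1,"linear": [-0.03,0.002,0],"delta_rot": [0,0,0]},{"gripper": 1,"linear": [-0.035,0.002,0],"delta_rot": [0,0,0]},{"gripper": 1,"linear": [-0.04,0.003,0],"delta_rot": [0,0,0]}]'

```text
clock: 7.2
position: [0.5965, -0.0495, 0.1495]
ee_rot: [0.0, 1.0, -0.03, 0.0]
contact_force: [1.7, -1.9, 0.7]
width: -0.0002
gripper_force: 0.9
```

Call:
send_rows --increments '[{"gripper": 1,"linear": [-0.003,0.0,0],"delta_rot": [0,0,0]},{"gripper": 1,"linear": [-0.006,0.0,0],"delta_rot": [0,0,0]},{"gripper": 1,"linear": [-0.009,0.001,0],"delta_rot": [0,0,0]},{"gripper": 1,"linear": [-0.01,0.001,0],"delta_rot": [0,0,0]}]'

```text
clock: 7.6
position: [0.5865, -0.0482, 0.1493]
ee_rot: [0.0, 1.0, -0.03, -0.0]
contact_force: [1.9, -1.0, 0.9]
width: -0.0002
gripper_force: 0.8
```

```bash
python3 - <<'E'
from h import *
s=cam("side"); st=get_state(); p=st["position"]; print(p, st["contact_force"],proj(s,p))
b=cv2.resize(s["im"][85:205,170:330],None,fx=5,fy=5,interpolation=cv2.INTER_CUBIC)
cv2.imwrite("pics/s6.png",b)
E
```

```text
[ 0.58642089 -0.04822756  0.14932811] [-0.18043797 -0.71697167  0.23358705] [242.50133316 156.62491671]
```

View pics/s6.png

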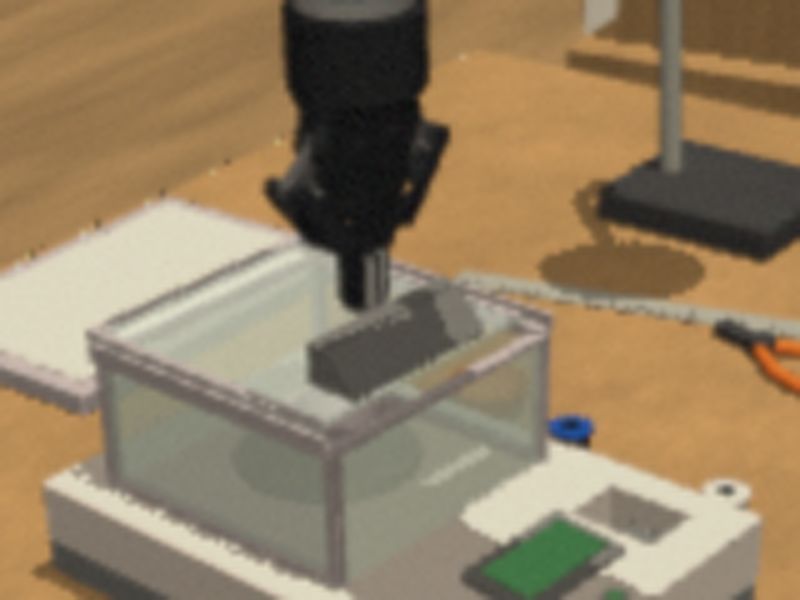

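The ledge's left end is now at (310,355), with a small gap still left to the front frame. I'll creep until the stop.

Call:
send_rows --increments '[{"gripper": 1,"linear": [-0.002,0.0,0],"delta_rot": [0,0,0]},{"gripper": 1,"linear": [-0.004,0.0,0],"delta_rot": [0,0,0]},{"gripper": 1,"linear": [-0.006,0.0,0],"delta_rot": [0,0,0]},{"gripper": 1,"linear": [-0.008,0.0,0],"delta_rot": [0,0,0]}]'

```text
clock: 8.05
position: [0.5787, -0.0477, 0.1493]
ee_rot: [-0.0, 1.0, -0.03, -0.0]
contact_force: [2.0, 1.5, -0.0]
width: -0.0003
gripper_force: 0.8
```

Call:
send_rows --increments '[{"gripper": 1,"linear": [-0.002,0.0,0],"delta_rot": [0,0,0]},{"gripper": 1,"linear": [-0.004,0.0,0],"delta_rot": [0,0,0]},{"gripper": 1,"linear": [-0.004,0.0,0],"delta_rot": [0,0,0]}]'

```text
clock: 8.35
position: [0.5743, -0.0481, 0.1494]
ee_rot: [0.0, 1.0, -0.03, -0.0]
contact_force: [-0.2, 0.1, 0.0]
width: -0.0003
gripper_force: 0.3
```

Call:
send_rows --increments '[{"gripper": 1,"linear": [-0.002,0.0,0],"delta_rot": [0,0,0]},{"gripper": 1,"linear": [-0.004,0.0,0],"delta_rot": [0,0,0]},{"gripper": 1,"linear": [-0.004,0.0,0],"delta_rot": [0,0,0]}]'

```text
clock: 8.65
position: [0.5726, -0.0481, 0.1495]
ee_rot: [-0.0, 1.0, -0.03, 0.002]
contact_force: [4.5, 0.7, -2.4]
width: 0.0001
gripper_force: 2.4
```

Call:
send_rows --increments '[{"gripper": 1,"linear": [-0.001,0.0,0],"delta_rot": [0,0,0]},{"gripper": 1,"linear": [-0.002,0.0,0],"delta_rot": [0,0,0]},{"gripper": 1,"linear": [-0.002,0.0,0],"delta_rot": [0,0,0]}]'

```text
clock: 8.95
position: [0.5727, -0.0481, 0.1496]
ee_rot: [-0.0, 1.0, -0.03, 0.004]
contact_force: [8.0, 1.1, -5.1]
width: 0.0001
gripper_force: 4.2
```

The hard stop is reached: no more travel, and the force rose to 8 N. The position matches the shut geometry. I'll hold briefly, back off, rise and go over the tare well.

Call:
send_rows --increments '[{"gripper": 1,"linear": [0,0,0],"delta_rot": [0,0,0]},{"gripper": 1,"linear": [0,0,0],"delta_rot": [0,0,0]},{"gripper": 1,"linear": [0.008,0,0],"delta_rot": [0,0,0]},{"gripper": 1,"linear": [0.02,0,0],"delta_rot": [0,0,0]},{"gripper": 1,"linear": [0.02,0,0.03],"delta_rot": [0,0,0]},{"gripper": 1,"linear": [0.02,0,0.06],"delta_rot": [0,0,0]},{"gripper": 1,"linear": [0.02,0,0.1],"delta_rot": [0,0,0]},{"gripper": 1,"linear": [0.02,0,0.1],"delta_rot": [0,0,0]}]'

```text
clock: 9.75
position: [0.5922, -0.049, 0.2553]
ee_rot: [0.001, 1.0, -0.03, 0.005]
contact_force: [0.3, 0.1, -0.1]
width: 0.0001
gripper_force: 0.0
```

Call:
send_rows --increments '[{"gripper": 1,"linear": [-0.035,-0.015,0],"delta_rot": [0,0,0]},{"gripper": 1,"linear": [-0.07,-0.03,0],"delta_rot": [0,0,0]},{"gripper": 1,"linear": [-0.105,-0.045,0],"delta_rot": [0,0,0]},{"gripper": 1,"linear": [-0.14,-0.059,0],"delta_rot": [0,0,0]},{"gripper": 1,"linear": [-0.14,-0.059,0],"delta_rot": [0,0,0]},{"gripper": 1,"linear": [-0.14,-0.059,0],"delta_rot": [0,0,0]}]'

```text
clock: 10.35
position: [0.4487, -0.1074, 0.2495]
ee_rot: [0.0, 1.0, -0.03, 0.0]
contact_force: [0.1, -0.0, 0.7]
width: 0.0
gripper_force: 0.0
```

Call:
send_rows --increments '[{"gripper": 1,"linear": [0,0,-0.03],"delta_rot": [0,0,0]},{"gripper": 1,"linear": [0,0,-0.06],"delta_rot": [0,0,0]},{"gripper": 1,"linear": [0,0,-0.09],"delta_rot": [0,0,0]},{"gripper": 1,"linear": [0,0,-0.12],"delta_rot": [0,0,0]},{"gripper": 1,"linear": [0,0,-0.15],"delta_rot": [0,0,0]},{"gripper": 1,"linear": [0,0,-0.155],"delta_rot": [0,0,0]},{"gripper": 1,"linear": [0,0,-0.155],"delta_rot": [0,0,0]}]'

```text
clock: 11.05
position: [0.4493, -0.1068, 0.0936]
ee_rot: [-0.0, 1.0, -0.029, -0.001]
contact_force: [-0.0, -0.7, 0.5]
width: -0.0001
gripper_force: 0.0
```

```bash
python3 - <<'E'
from h import *
s=cam("side"); st=get_state(); p=st["position"]; print(p, st["contact_force"])
x0,y0=265,140
b=cv2.resize(s["im"][y0:y0+75,x0:x0+80],None,fx=8,fy=8,interpolation=cv2.INTER_CUBIC)
for dz,col in((0,(0,0,255)),(.025,(255,0,0))):
    q=(proj(s,p+[0,0,dz])-[x0,y0]+.5)*8; cv2.circle(b,(int(q[0]),int(q[1])),3,col,-1)
cv2.imwrite("pics/s7.png",b)
for a in ((575,508),(612,488),(690,515),(655,543),(633,513)): print(np.round(onz(s,170+a[0]/5,85+a[1]/5,.07),4))
E
```

```text
[ 0.45022835 -0.10721271  0.09480024] [-0.27490284 -0.23271938  0.12335982]
[ 0.4709 -0.092   0.07  ]
[ 0.4659 -0.1231  0.07  ]
[ 0.4142 -0.1228  0.07  ]
[ 0.4146 -0.0859  0.07  ]
[ 0.4414 -0.1063  0.07  ]
```

View pics/s7.png

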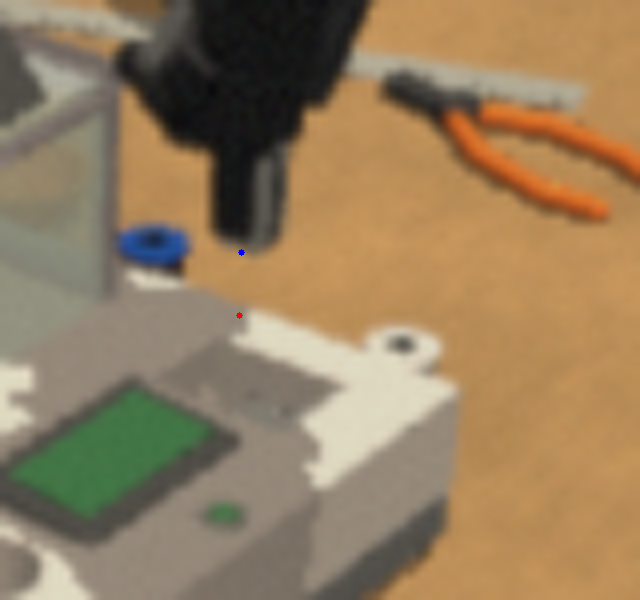

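The tip is seen at (246,247), about 26 mm above the reported TCP and horizontally consistent. The well mouth is centred at about (268,385) in this crop. I'll correct x by -6 mm and y by -3 mm, then descend with force checks.

Call:
send_rows --increments '[{"gripper": 1,"linear": [-0.006,-0.002,0],"delta_rot": [0,0,0]},{"gripper": 1,"linear": [-0.006,-0.002,-0.015],"delta_rot": [0,0,0]},{"gripper": 1,"linear": [-0.006,-0.002,-0.03],"delta_rot": [0,0,0]},{"gripper": 1,"linear": [-0.006,-0.002,-0.04],"delta_rot": [0,0,0]},{"gripper": 1,"linear": [-0.006,-0.002,-0.04],"delta_rot": [0,0,0]}]'

```text
clock: 11.6
position: [0.4424, -0.1091, 0.0543]
ee_rot: [-0.0, 1.0, -0.03, -0.0]
contact_force: [-0.3, 0.2, 0.0]
width: -0.0001
gripper_force: 0.0
```

Call:
send_rows --increments '[{"gripper": 1,"linear": [0,0,-0.003],"delta_rot": [0,0,0]},{"gripper": 1,"linear": [0,0,-0.006],"delta_rot": [0,0,0]},{"gripper": 1,"linear": [0,0,-0.009],"delta_rot": [0,0,0]},{"gripper": 1,"linear": [0,0,-0.012],"delta_rot": [0,0,0]},{"gripper": 1,"linear": [0,0,-0.015],"delta_rot": [0,0,0]},{"gripper": 1,"linear": [0,0,-0.015],"delta_rot": [0,0,0]}]'

```text
clock: 12.2
position: [0.4426, -0.109, 0.039]
ee_rot: [-0.0, 1.0, -0.03, -0.0]
contact_force: [0.4, 0.4, -0.4]
width: -0.0002
gripper_force: 0.0
```

Call:
send_rows --increments '[{"gripper": 1,"linear": [0,0,-0.003],"delta_rot": [0,0,0]},{"gripper": 1,"linear": [0,0,-0.006],"delta_rot": [0,0,0]},{"gripper": 1,"linear": [0,0,-0.009],"delta_rot": [0,0,0]},{"gripper": 1,"linear": [0,0,-0.009],"delta_rot": [0,0,0]}]'

```text
clock: 12.6
position: [0.4425, -0.109, 0.0299]
ee_rot: [-0.0, 1.0, -0.03, -0.0]
contact_force: [-0.2, -0.4, 0.4]
width: 0.0002
gripper_force: 0.0
```

Call:
send_rows --increments '[{"gripper": 1,"linear": [0,0,-0.002],"delta_rot": [0,0,0]},{"gripper": 1,"linear": [0,0,-0.004],"delta_rot": [0,0,0]},{"gripper": 1,"linear": [0,0,-0.004],"delta_rot": [0,0,0]}]'

```text
clock: 12.9
position: [0.4427, -0.1091, 0.0262]
ee_rot: [-0.0, 1.0, -0.03, -0.0]
contact_force: [-0.2, -0.0, -0.3]
width: 0.0002
gripper_force: 0.0
```

Call:
send_rows --increments '[{"gripper": 1,"linear": [0,0,-0.002],"delta_rot": [0,0,0]},{"gripper": 1,"linear": [0,0,-0.004],"delta_rot": [0,0,0]},{"gripper": 1,"linear": [0,0,-0.004],"delta_rot": [0,0,0]}]'

```text
clock: 13.2
position: [0.4427, -0.1091, 0.0222]
ee_rot: [-0.0, 1.0, -0.03, -0.0]
contact_force: [-0.1, -0.1, -0.7]
width: -0.0002
gripper_force: 0.0
```

Call:
send_rows --increments '[{"gripper": 1,"linear": [0,0,-0.002],"delta_rot": [0,0,0]},{"gripper": 1,"linear": [0,0,-0.003],"delta_rot": [0,0,0]},{"gripper": 1,"linear": [0,0,-0.003],"delta_rot": [0,0,0]}]'

```text
clock: 13.5
position: [0.4429, -0.1091, 0.0193]
ee_rot: [0.0, 1.0, -0.03, -0.0]
contact_force: [0.7, 0.8, -0.2]
width: 0.0001
gripper_force: 0.0
```

Call:
send_rows --increments '[{"gripper": 1,"linear": [0,0,-0.002],"delta_rot": [0,0,0]},{"gripper": 1,"linear": [0,0,-0.003],"delta_rot": [0,0,0]},{"gripper": 1,"linear": [0,0,-0.003],"delta_rot": [0,0,0]}]'

```text
clock: 13.8
position: [0.443, -0.1092, 0.0165]
ee_rot: [0.0, 1.0, -0.03, 0.0]
contact_force: [-0.4, -0.7, 2.8]
width: -0.0001
gripper_force: 1.2
```

Call:
send_rows --increments '[{"gripper": 1,"linear": [0,0,-0.002],"delta_rot": [0,0,0]},{"gripper": 1,"linear": [0,0,-0.002],"delta_rot": [0,0,0]}]'

```text
clock: 14.0
position: [0.443, -0.1092, 0.0144]
ee_rot: [0.0, 1.0, -0.03, 0.0]
contact_force: [-0.8, 1.0, 3.5]
width: -0.0002
gripper_force: 1.7
```

Call:
send_rows --increments '[{"gripper": 1,"linear": [0,0,-0.002],"delta_rot": [0,0,0]},{"gripper": 1,"linear": [0,0,-0.002],"delta_rot": [0,0,0]}]'

```text
clock: 14.2
position: [0.443, -0.1092, 0.013]
ee_rot: [0.0, 1.0, -0.03, 0.0]
contact_force: [-2.5, 0.8, 9.2]
width: -0.0001
gripper_force: 4.5
```

The spring phase ran from 2.8 to 3.5 N, then the hard stop at 9 N, so the key is fully down. I'll hold briefly and lift straight out.

Call:
send_rows --increments '[{"gripper": 1,"linear": [0,0,0],"delta_rot": [0,0,0]},{"gripper": 1,"linear": [0,0,0],"delta_rot": [0,0,0]},{"gripper": 1,"linear": [0,0,0.005],"delta_rot": [0,0,0]},{"gripper": 1,"linear": [0,0,0.015],"delta_rot": [0,0,0]},{"gripper": 1,"linear": [0,0,0.045],"delta_rot": [0,0,0]},{"gripper": 1,"linear": [0,0,0.085],"delta_rot": [0,0,0]},{"gripper": 1,"linear": [0,0,0.13],"delta_rot": [0,0,0]},{"gripper": 1,"linear": [0,0,0.17],"delta_rot": [0,0,0]}]'

```text
clock: 15.0
position: [0.4428, -0.1091, 0.1847]
ee_rot: [0.0, 1.0, -0.03, 0.0]
contact_force: [1.2, 0.1, -0.4]
width: 0.0005
gripper_force: 0.0
```

Call:
send_rows --increments '[{"gripper": 1,"linear": [0,0,0.03],"delta_rot": [0,0,0]},{"gripper": 1,"linear": [-0.03,-0.04,0.06],"delta_rot": [0,0,0]},{"gripper": 1,"linear": [-0.06,-0.08,0.06],"delta_rot": [0,0,0]},{"gripper": 1,"linear": [-0.09,-0.12,0.06],"delta_rot": [0,0,0]},{"gripper": 1,"linear": [-0.12,-0.16,0.06],"delta_rot": [0,0,0]},{"gripper": 1,"linear": [-0.15,-0.2,0.06],"delta_rot": [0,0,0]},{"gripper": 1,"linear": [-0.15,-0.2,0.06],"delta_rot": [0,0,0]}]'

```text
clock: 15.7
position: [0.2896, -0.3131, 0.2427]
ee_rot: [0.001, 0.999, -0.033, -0.001]
contact_force: [0.1, -0.3, 0.3]
width: 0.0
gripper_force: 0.0
```

```bash
python3 - <<'E'
from h import *
o=cv2.imread("pics/side0.png"); s=cam("side"); t=cam("top"); o2=cv2.imread("pics/top0.png")
for n,a,b in(("side",o,s),("top",o2,t)):
    d=cv2.absdiff(a,cv2.resize(b["im"],(800,600),interpolation=cv2.INTER_CUBIC)).max(2)
    m=cv2.morphologyEx((d>50).astype(np.uint8),cv2.MORPH_OPEN,np.ones((3,3)))
    k,_,st,ce=cv2.connectedComponentsWithStats(m)
    print(n,[list(map(int,x)) for x in st[1:] if x[4]>25])
# ledge in top view now: dark grey blob over shield
g=cv2.cvtColor(t["im"],cv2.COLOR_BGR2GRAY)[95:245,220:320]
k,_,st,ce=cv2.connectedComponentsWithStats((g<110).astype(np.uint8))
print([(list(map(int,x*4)),) for x in st[1:] if x[4]>60])
E
```

```text
side [[583, 0, 28, 31, 735], [662, 0, 24, 77, 695], [731, 0, 58, 62, 2447], [735, 71, 32, 7, 172], [658, 88, 8, 14, 84], [568, 144, 16, 19, 167], [572, 167, 9, 8, 58], [563, 181, 6, 17, 71], [554, 205, 19, 73, 625], [333, 213, 55, 34, 1051], [268, 226, 29, 14, 111], [369, 244, 7, 8, 39], [354, 246, 18, 19, 172], [627, 247, 35, 32, 774], [375, 254, 6, 5, 26], [465, 268, 86, 47, 1643], [458, 280, 19, 11, 128], [488, 285, 11, 5, 36], [264, 286, 17, 16, 166], [523, 296, 94, 132, 4099], [556, 297, 62, 18, 438], [471, 299, 13, 12, 74], [502, 311, 14, 7, 73], [617, 314, 7, 12, 48], [629, 316, 9, 10, 58], [405, 341, 29, 11, 184], [672, 345, 38, 61, 925], [384, 350, 239, 133, 9526], [545, 351, 79, 57, 3322], [642, 384, 21, 20, 303], [624, 408, 7, 6, 31], [795, 413, 5, 16, 43], [651, 415, 6, 17, 71], [763, 431, 37, 22, 446], [629, 466, 24, 11, 174]]
top [[392, 156, 91, 48, 2665], [405, 178, 7, 7, 28], [401, 223, 57, 27, 1013], [393, 264, 60, 26, 948], [493, 305, 73, 84, 2399], [460, 328, 10, 18, 152], [473, 329, 6, 6, 28], [486, 328, 16, 10, 68], [323, 332, 84, 85, 3197], [472, 360, 6, 5, 26],
[... 282 characters left out ...]
[409, 420, 11, 12, 62], [675, 426, 11, 18, 109], [598, 437, 25, 10, 163], [346, 438, 214, 102, 8670], [673, 445, 6, 6, 31], [573, 451, 69, 28, 1224], [648, 465, 13, 5, 52], [554, 467, 16, 12, 125], [510, 480, 31, 16, 302], [355, 499, 20, 8, 103], [371, 510, 33, 43, 663], [672, 522, 128, 78, 5942], [338, 530, 5, 14, 59], [586, 536, 8, 7, 38], [411, 543, 75, 57, 2453], [486, 543, 27, 57, 416], [580, 543, 63, 57, 1296], [339, 558, 9, 9, 53]]
[([284, 16, 116, 20, 252],), ([128, 296, 152, 68, 1760],), ([80, 348, 232, 52, 628],), ([360, 360, 40, 52, 416],), ([56, 440, 48, 48, 444],), ([124, 440, 100, 64, 1204],), ([324, 452, 76, 88, 624],), ([240, 456, 56, 76, 732],), ([172, 544, 228, 56, 1108],)]
```

```bash
python3 -c "
from rig import sign_off
print(sign_off())"
```

```text
the job is handed in; nothing more can be done
None
```

I pushed the lid to its hard stop, pressed the tare key fully down and released it, and handed the job in; sign-off returned no verdict. The arm touched only the lid ledge and the tare key, peaking at about 10 N. I saw no sign that anything else had moved, but I did not check each object's position one by one.

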